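Free the stuck locating block from its jig holder

ROBOT

A 6-joint arm with a two-finger parallel gripper is mounted at the origin on a cart in front of the work surface, level with it; the furniture and walls round the work are solid. World frame = base frame: x ahead of the robot, y to its left, z up, the work surface at z = 0. Lengths are in m, angles in rad, forces in N, time in s.
With the tool pointing down it reaches from about 0.25 to 0.725 m from the base axis. Payload 9.7 kg.
Tool frame: the origin (TCP) lies on the front face of the gripper's body, between the roots of the fingers; the fingertips stand ctrl.tip_reach ahead of it and the grasp point (between the pads) lies 54 mm ahead of it (ctrl.tip_reach is the distance from the TCP to the fingertips, in m); z points along the fingers, y is the line along which they close (so a half turn about z gives the same grasp; the last joint's range is limited). The gripper opens to 85 mm and grips with 20 to 120 N. Pads are 22 mm wide; open, the fingers measure 114 mm over their backs; the gripper's body (76 mm by 85 mm) begins 54 mm behind the grasp point. The pads swing forward as they close: fully open they stand 13 mm farther back than shut.
Start: joints at [0, 0.087, 0.176, 1.66, 0, 1.571], TCP at [0.55, -0, 0.304] pointing down, gripper open.
Joint ranges: [-3.13, 3.13], [-0.85, 1.81], [-1.15, 1.24], [-2.2, 2.28], [-1.44, 1.52], [-3.14, 3.14]. Speed limits (rad/s): [2.22, 2.22, 2.57, 3.14, 3.14, 3.14].

INTERFACE

Orientations are given as a rotation vector (axis times angle).
In Python, from rig import ctrl gives the robot as it stands.
- The arm moves only by the shell command python3 -m jog 'ROWS' [FORCE]. ROWS is JSON, a list of rows, each a list of 7 numbers: the opening in per cent of the stroke, from 0 (shut) to 100 (fully open), then the shift along the tool's x, y, z each as a share of 300 mm, from -1 to 1, then the turn, a rotation vector about the tool's x, y, z each as a share of pi/4 rad, from -1 to 1. A call has 1 to 8 rows; each row is the pose to reach, as a shift and turn from the pose commanded when the call began, along the tool's axes at that moment; what a row does not reach only later rows make up. A row lasts 1/12 s, in which the tool goes at most 41.7 mm and 7.16 degrees, less where a joint would pass 70% of its speed; a pose out of reach is approached as far as the arm can. A call with a number of a shift or a turn outside -1 to 1 is refused whole. A call with a gripper value outside its range is refused whole. The fingers move at their own pace and stop on an object; FORCE is the grip in N (left out, the last holds). Time passes only in rows, so rows that repeat a pose let the fingers close. It gives the time, the measured TCP pose, the force, the opening and the grip force at its end, in the units of the state.
- ctrl.get_state(): the state, without advancing time (a new reading comes with each control period).
- ctrl.get_image(name): name is "scene" or "side" or "wrist"; returns a dict with "pixels" (384x512x3 uint8, red, green, blue), "range_z" (384x512 float32, m along the optical axis (not along the pixel's ray), 0 where there is no reading), "fx", "fy", "cx", "cy" (pixels), "R" (3x3) and "t" (3): a world point X has camera coordinates R X + t; the wrist camera has in their place "mount" (4x4, takes a point from camera to tool coordinates, whose origin is the TCP and whose axes are the flange's). Camera axes: x right, y down, z forward; pixel columns grow to the right and rows downward; lengths in m; the calibration is good to about 2 mm. The wrist camera is an equidistant fisheye: a pixel r from the principal point sees the ray r / f radians off the axis. A picture is of the moment at which its call begins: read the wrist's pose just before it.
- ctrl.sign_off(): hands the job in; it is judged then, once.
The state is a dict: "clock": time; "qpos": joint angles; "joint_velocities": joint speeds; "joint_efforts": joint torques, N m; "tcp_pos": TCP position; "eef_rot": TCP orientation; "ft_force": force on the tool from outside, world axes, zero at the start; "torque": the same for the moment, N m; "grip_width": opening from 0.0 (shut) to 1.0 (fully open); "grip_force": force on a finger pad.
Only numpy, scipy, OpenCV 4.12 (cv2) and the standard library are available. Lean on these libraries where they do the work, as an engineer would, in place of code of your own. Each camera call takes 0.05 s, during which the arm holds its last target. There are 200 camera calls.

TASK

Take the yellow retaining plate off the jig holder, hang it by its hole on the steel peg so that it lies flat on the peg's wooden foot, and let go of it. Then grip the orange handle of the locating block, rock the block from side to side towards one jaw and the other until both stiff jaws have given way, and draw it up out of the holder. Finish while still holding the block upright over the holder, its foot clear of the holder's top by about 2 cm (not more than 5 cm); do not let go, and do not knock the other things on the bench about.

Things in the scene. Friction and masses are not known exactly. Their poses are not given: they have to be found in the camera images.
- holder: Fixed aluminium jig holder, blue sides and top, 62 (x) x 120 (y) mm on a 90 x 150 mm base, top 77 mm above the bench. Origin: centre of underside; z up. The block sits in its slot (42 along x, 38 along y, floor 10 mm above the bench). Steel jaws at +y and -y have lips over the block's shoulders: a straight pull stops after 3 mm. The block rocks about the holder's x axis, handle to +y and -y.
- holder_pivot (a point): Point on the axis about which the block rocks: holder's centre line, 25 mm above the bench, axis along the holder's x. Tilting the block 12 degrees about it to +y pushes jaw_left out by about 7 mm, to -y jaw_right; the jaws reach their stops at about 13 degrees.
- jaw_left (a joint): Outward travel in m of the jaw on the holder's +y side: 0 closed (at most 0.001 at the start), 0.0075 at its stop. It has no spring; it takes about 6 N to move and stays where it is pushed. Beyond 0.0045 its lip is clear of the (upright, centred) block.
- jaw_right (a joint): The same for the jaw on the holder's -y side.
- locating_block: Loose brass block, 0.17 to 0.35 kg, in the holder at the holder's yaw (it may lean 3 degrees). Body 39 (x) x 30 (y) mm, 52 mm high, round foot (radius 15 mm about x); on it an orange handle 24 (x) x 12 (y) mm, from 52 to 115 mm. Origin: bottom of the foot, centred; z up the handle. At the start the origin is 10 mm above the bench; 43 mm of handle show above the yellow plate.
- block_grip (a point): Point in the middle of the orange handle, 102 mm above the block's origin (112 mm above the bench at the start), 13 mm below the handle's top.
- retaining_plate: Loose yellow plate 110 x 56 x 5 mm, 70 g, flat on the holder's top, the block's handle sticking up through its 36 mm round hole. Origin: centre of the hole at the underside, z up; the plate runs from -28 to +82 mm in x, +-28 mm in y. A black upright grip fin, 24 (x) x 10 (y) mm, at x = 50 mm, reaches from 5 to 39 mm above the underside.
- plate_grip (a point): Point in the fin of the retaining plate, at x = 50 mm, 27 mm above the plate's underside, 12 mm below the fin's top.
- peg: Fixed upright steel peg, 14 mm in diameter with a tapered tip, on a round dark wooden foot of 100 mm diameter and 14 mm height. Origin: centre of the foot's underside, on the bench; z up.
- peg_tip (a point): Tip of the peg, on its axis, 90 mm above the bench (76 mm above the foot's top).
- wood_offcut: Bystander: loose small wooden block, 40 x 62 x 40 mm, in the middle, a little behind the holder and peg. Origin: centre of its underside.
- tape_roll: Bystander: loose roll of cream masking tape, 104 mm across, 25 mm high, behind the work. Origin: centre of its underside.
- blue_screwdriver: Bystander: loose screwdriver with blue handle, 225 mm long, lying at the left. Origin: centre of its underside.
Things that resemble listed ones, but are neither listed nor needed, are in the scene too. There is more than one size of the retaining_plate; the job needs the largest.

How it is judged:
On the way, in this order (a step that is already met when the one before it is completed fails the run):
1. the retaining plate hangs on the peg, flat on its foot, and is let go (horizontal distance between retaining_plate and peg below 0.016 m and z of retaining_plate in the frame of peg below 0.022 m and angle between retaining_plate's own z axis and vertical below 0.15 rad and contact force between the fingers and retaining_plate below 0.1 N), for 0.2 s.
2. the block has been rocked both ways: both jaws have given way (value of joint each of jaw_left, jaw_right above 0.004 m), for 0.1 s.
At the end, for the whole second after the job is handed in: Plate let go on the peg's foot (hole within 16 mm of the peg's axis, underside under 22 mm high, level within 0.15 rad). Fingers hold the block still, upright (0.2 rad), within 40 mm of the holder's centre, its foot 5 to 55 mm above the holder's top, not touching the holder (all of step 1 and z of locating_block in the frame of holder between 0.082 and 0.132 m and horizontal distance between locating_block and holder below 0.04 m and angle between locating_block's own z axis and vertical below 0.2 rad and contact force between the fingers and locating_block above 1 N and contact force between locating_block and holder below 0.1 N and linear speed of locating_block below 0.03 m/s); the arm keeps its last pose, push and grip.
It fails at once if the small wood offcut is knocked away (moved more than 30 mm) (distance of wood_offcut from where it was at the start of the episode above 0.03 m).
It fails at once if the roll of masking tape is knocked away (moved more than 30 mm) (distance of tape_roll from where it was at the start of the episode above 0.03 m).
It fails at once if the blue screwdriver is knocked away (moved more than 30 mm) (distance of blue_screwdriver from where it was at the start of the episode above 0.03 m).
It also fails if it takes over 61 s, if anything falls off the work surface, if the arm or the gripper's body presses on something with over 40 N, if the wrist force passes 120 N, or if a joint passes its speed limit or range.

## Working session

There is one attempt and no reset: what is moved stays moved. The work goes in short steps, Python scripts to look and compute and a shell command to move; the robot and the scene stay as the last step left them, time stands still between calls to the robot, and variables do not carry over. Pictures are saved under pics/ and viewed, at most 10 in all, crops included, and the job is handed in when it is done.

```bash
ls; mkdir -p pics; cat > h.py <<'E'
import numpy as np, cv2
from rig import ctrl
from scipy.spatial.transform import Rotation as Ro
def pts(im):
    z=im["range_z"]; v,u=np.mgrid[:z.shape[0],:z.shape[1]]
    c=np.stack([(u-im["cx"])/im["fx"]*z,(v-im["cy"])/im["fy"]*z,z],-1)
    return (c-np.array(im["t"]))@np.array(im["R"])   # R^T (c-t)
def save(im,name,crop=None,s=1):
    p=im["pixels"][...,::-1]
    if crop: p=p[crop[1]:crop[3],crop[0]:crop[2]]
    cv2.imwrite("pics/"+name,cv2.resize(p,None,fx=s,fy=s,interpolation=cv2.INTER_CUBIC))
E
python3 - <<'E'
from h import *
import pickle
a=ctrl.get_image("scene");b=ctrl.get_image("side")
pickle.dump((a,b),open("im.pkl","wb"))
save(a,"s.png",s=1.5);save(b,"d.png",s=1.5)
print(ctrl.get_state(),ctrl.tip_reach)
E
```

```text
pics
{'clock': 0.1, 'qpos': array([ 8.05844421e-06,  8.74071174e-02,  1.75217196e-01,  1.65979941e+00,
       -2.29576024e-05,  1.57076909e+00]), 'joint_velocities': array([-0.00088373, -0.00124804,  0.00109632,  0.00052916,  0.00108366,
       -0.0001882 ]), 'joint_efforts': array([ 5.47294949e-04, -5.21561801e+01,  4.65652657e+01,  1.59993977e-02,
       -1.19309320e-06, -5.24902489e-06]), 'tcp_pos': array([ 5.49882730e-01, -4.44995449e-07,  3.03254753e-01]), 'eef_rot': array([-2.22081702e+00, -2.22089545e+00,  1.35022067e-03]), 'ft_force': array([-0.39664115, -0.25681378, -0.08102491]), 'torque': array([-0.01002156, -0.0191388 ,  0.0055292 ]), 'grip_force': 0.0, 'grip_width': 0.996261983069676} 0.0726
```

View pics/s.png

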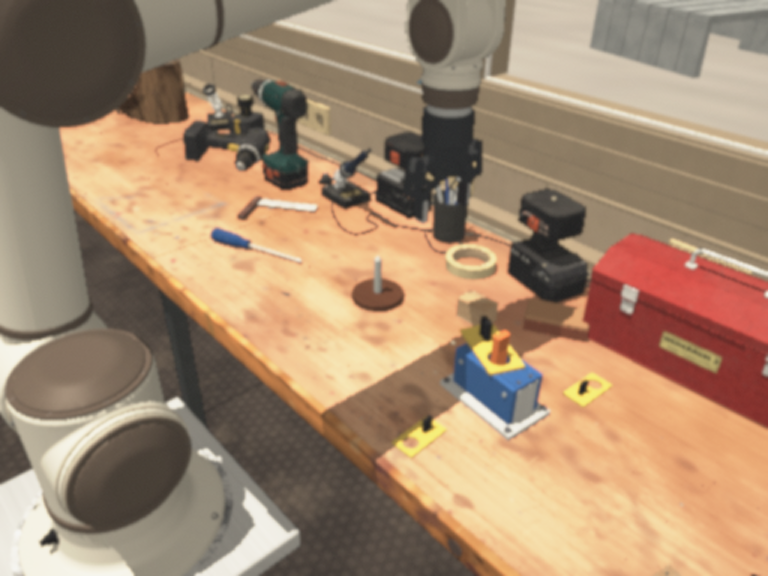

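View pics/d.png

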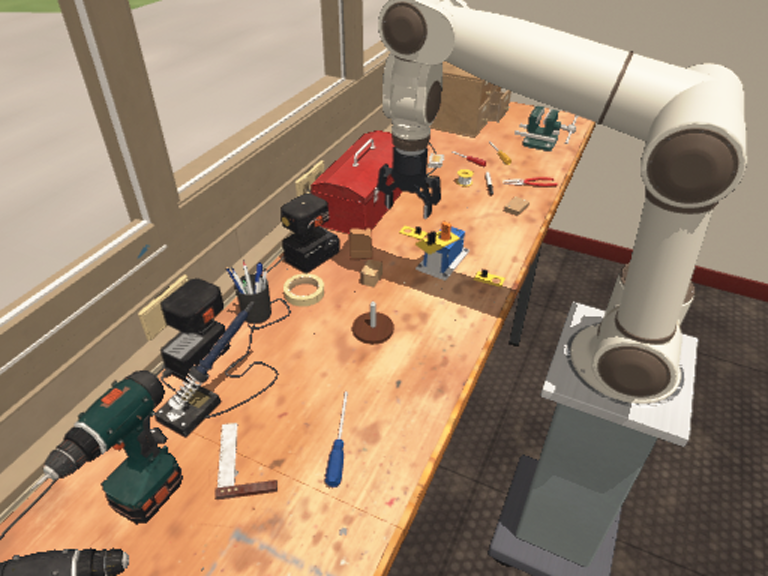

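The scene view shows three yellow plates: on the holder at about (490,345), a small one in front at (422,435) and a small one at right-rear (587,390). By the description I want the one on the holder with the orange handle through it. The peg is at (378,295). In the side view the holder is at (440,245) and the peg at (373,325).

```bash
python3 - <<'E'
from h import *
import pickle
for n,im in zip(("scene","side"),pickle.load(open("im.pkl","rb"))):
    P=pts(im); hsv=cv2.cvtColor(im["pixels"],cv2.COLOR_RGB2HSV); H,S,V=[hsv[...,i].astype(int) for i in range(3)]
    ok=(im["range_z"]>0)&(P[...,0]>.2)&(P[...,0]<.8)&(abs(P[...,1])<.45)
    def rep(name,m):
        q=P[m&ok]
        if len(q): print(n,name,len(q),"med",np.median(q,0).round(4),"min",np.percentile(q,2,axis=0).round(3),"max",np.percentile(q,98,axis=0).round(3))
        return q
    yel=(H>22)&(H<32)&(S>180)&(V>120)
    q=rep("plate",yel&(P[...,2]>.065)&(P[...,2]<.1))
    print(cv2.minAreaRect((q[:,:2]*1000).astype(np.float32)))
    q=rep("orange",(H>6)&(H<18)&(S>190)&(P[...,2]>.09)&(P[...,2]<.15))
    q=rep("fin",(V<60)&(P[...,2]>.088)&(P[...,2]<.13))
    if len(q)>5: print(cv2.minAreaRect((q[:,:2]*1000).astype(np.float32)))
    b=(H>100)&(H<125)&(S>120)
    q=rep("holdertop",b&(P[...,2]>.06)&(P[...,2]<.09))
    q=rep("base",(S<40)&(V>140)&(P[...,2]>-.005)&(P[...,2]<.02)&(P[...,1]<0))
    if len(q)>5: print(cv2.minAreaRect((q[:,:2]*1000).astype(np.float32)))
    q=rep("pegshaft",(P[...,2]>.03)&(P[...,2]<.1)&(P[...,1]>.02)&(P[...,1]<.3)&(S<90)&(P[...,0]<.6))
    q=rep("foot",(V<120)&(P[...,2]>.008)&(P[...,2]<.02)&(P[...,1]>.02)&(P[...,1]<.3)&(P[...,0]<.62))
    if len(q)>5: print(cv2.minEnclosingCircle((q[:,:2]*1000).astype(np.float32)))
    rep("offcut",(P[...,2]>.03)&(P[...,2]<.05)&(P[...,0]>.48)&(P[...,0]<.65)&(P[...,1]>-.15)&(P[...,1]<.1))
a,b=pickle.load(open("im.pkl","rb"))
save(a,"c1.png",(270,190,420,310),4)
E
```

```text
((0.0, 0.0), (0.0, 0.0), 0.0)
scene fin 83 med [ 0.5247 -0.1256  0.1083] min [ 0.52  -0.134  0.09 ] max [ 0.798 -0.028  0.129]
((662.0691528320312, -84.7864990234375), (299.5472106933594, 30.759702682495117), 19.40576171875)
scene holdertop 444 med [ 0.4803 -0.2018  0.0764] min [ 0.471 -0.227  0.061] max [ 0.525 -0.117  0.08 ]
scene base 540 med [ 0.471  -0.2141  0.0105] min [ 0.457 -0.244  0.005] max [ 0.532 -0.117  0.015]
((472.20513916015625, -191.3497314453125), (71.7503662109375, 157.7102813720703), 26.539649963378906)
scene pegshaft 83 med [0.5568 0.1556 0.0607] min [0.553 0.151 0.031] max [0.565 0.161 0.091]
scene foot 122 med [0.5488 0.1322 0.0133] min [0.511 0.109 0.008] max [0.585 0.167 0.017]
((548.1876220703125, 144.85568237304688), 43.70897674560547)
scene offcut 229 med [ 0.6315 -0.0236  0.0399] min [ 0.48  -0.136  0.03 ] max [0.649 0.016 0.049]
side plate 8 med [ 0.5253 -0.1044  0.08  ] min [ 0.508 -0.121  0.079] max [ 0.544 -0.097  0.084]
((527.8583374023438, -108.01720428466797), (20.24852752685547, 41.86404800415039), 78.63240814208984)
side orange 27 med [ 0.5047 -
[... 203 characters left out ...]
(304.466064453125, 32.04399871826172), 21.64678955078125)
side holdertop 87 med [ 0.4819 -0.1423  0.0747] min [ 0.472 -0.22   0.061] max [ 0.503 -0.1    0.079]
side base 60 med [ 0.4678 -0.179   0.0087] min [ 0.459 -0.228  0.004] max [ 0.478 -0.137  0.014]
((468.31500244140625, -170.91571044921875), (120.58533477783203, 17.765918731689453), 86.06085968017578)
side pegshaft 46 med [0.5563 0.1657 0.0616] min [0.552 0.158 0.032] max [0.562 0.17  0.09 ]
side foot 379 med [0.5528 0.1707 0.013 ] min [0.514 0.122 0.009] max [0.6   0.21  0.017]
((556.7484741210938, 164.1988983154297), 49.996315002441406)
side offcut 134 med [ 0.6269 -0.035   0.0388] min [ 0.481 -0.12   0.03 ] max [0.649 0.023 0.049]
```

View pics/c1.png

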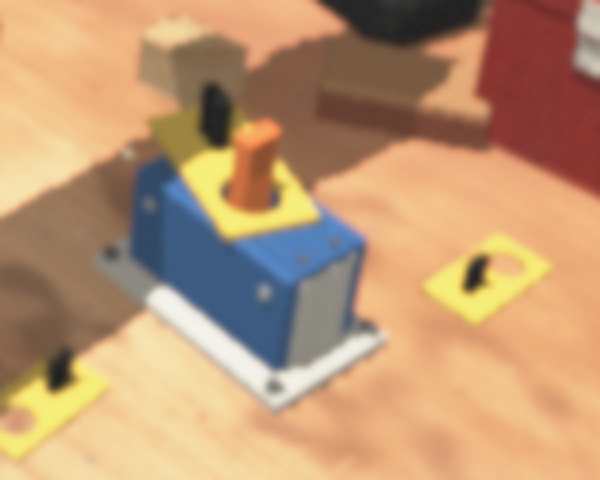

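The crop confirms the choice: the largest plate, on the holder, with the orange handle through its hole at crop (255,165) and its black fin at (215,115), towards +y and slightly +x. The small plates lie loose on the bench. I'll move above the holder for a wrist view.

```bash
python3 -m jog '[[100,-0.467,-0.1,0,0,0,0],[100,-0.467,-0.1,0,0,0,0],[100,-0.467,-0.1,0,0,0,0],[100,-0.467,-0.1,0,0,0,0],[100,-0.467,-0.1,0,0,0,0],[100,-0.467,-0.1,0,0,0,0]]'
cat >> h.py <<'E'
def wrist():
    s=ctrl.get_state(); im=ctrl.get_image("wrist"); return s,im
def wpts(s,im):
    z=im["range_z"]; h,w=z.shape; v,u=np.mgrid[:h,:w]
    dx,dy=(u-im["cx"])/im["fx"],(v-im["cy"])/im["fy"]; th=np.hypot(dx,dy); k=np.tan(np.clip(th,0,1.5))/np.maximum(th,1e-9)
    c=np.stack([dx*k*z,dy*k*z,z],-1); M=np.array(im["mount"])
    t=c@M[:3,:3].T+M[:3,3]
    return t@Ro.from_rotvec(s["eef_rot"]).as_matrix().T+s["tcp_pos"]
E
python3 - <<'E'
from h import *
import pickle
s,im=wrist(); pickle.dump((s,im),open("w.pkl","wb")); print(np.array(im["mount"]).round(3)); save(im,"w1.png",s=1.5)
E
```

```text
clock: 0.6
tcp_pos: [0.5197, -0.141, 0.3036]
eef_rot: [-2.224, -2.218, 0.0]
ft_force: [1.2, -0.1, 0.2]
grip_width: 0.998
grip_force: 0.0
[[ 0.    -0.958 -0.288  0.073]
 [ 1.     0.001 -0.     0.001]
 [ 0.    -0.288  0.958 -0.068]
 [ 0.     0.     0.     1.   ]]
```

View pics/w1.png

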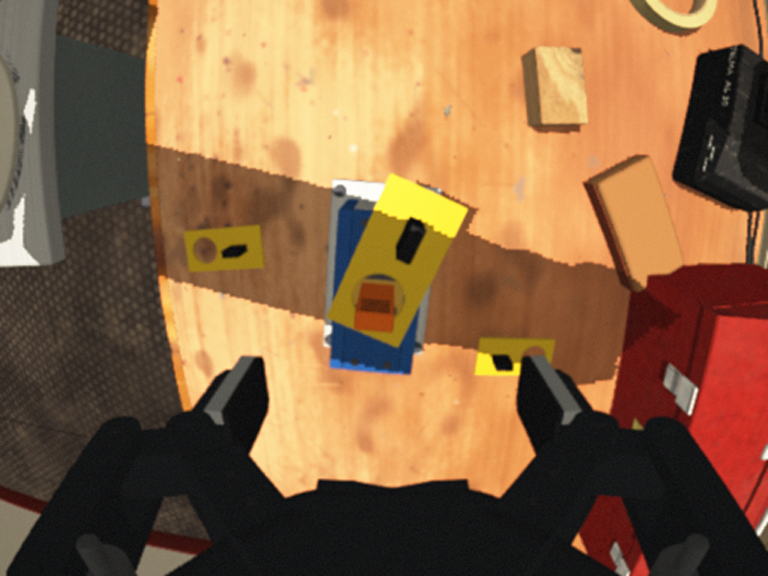

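The wrist view shows the plate at (400,260) with its fin at (410,240). The handle is at (376,307) and the holder's long axis lies nearly along world y. The plate runs about 25° off that axis.

```bash
python3 - <<'E'
from h import *
import pickle
s,im=pickle.load(open("w.pkl","rb")); P=wpts(s,im)
hsv=cv2.cvtColor(im["pixels"],cv2.COLOR_RGB2HSV); H,S,V=[hsv[...,i].astype(int) for i in range(3)]
n=np.zeros(H.shape,bool); n[110:252,205:320]=1
def rep(name,m):
    q=P[m&n]; r=cv2.minAreaRect((q[:,:2]*1000).astype(np.float32)); print(name,len(q),np.median(q,0).round(4),[np.round(x,1) for x in r])
    return q
Z=P[...,2]
rep("plate",(Z>.075)&(Z<.09)&(H>20)&(H<34)&(S>150))
rep("fin",(Z>.108)&(Z<.128)&(V<90)&(H*0==0)&(P[...,1]>-.15))
rep("finall",(Z>.09)&(Z<.128)&(V<90)&(P[...,1]>-.15))
rep("handletop",(Z>.115)&(Z<.135)&(S>150)&(P[...,1]<-.13))
rep("handleall",(Z>.09)&(Z<.135)&(S>150)&(H<20)&(P[...,1]<-.13))
rep("holdertop",(Z>.07)&(Z<.079)&(H>100)&(H<125)&(S>120))
rep("base",(Z>.003)&(Z<.016)&(S<60)&(V>100))
rep("holder+base",(Z>.003)&(Z<.079)&(((H>100)&(H<125)&(S>120))|((S<60)&(V>100))))
E
```

```text
plate 4184 [ 0.5251 -0.1312  0.0803] [array([ 521.3, -142.4]), array([110.5,  56. ]), np.float64(65.1)]
fin 294 [ 0.5314 -0.1211  0.1142] [array([ 531.2, -121.6]), array([23.5,  9.4]), np.float64(65.6)]
finall 361 [ 0.5307 -0.1202  0.114 ] [array([ 531.2, -121.5]), array([23.6,  9.4]), np.float64(65.3)]
handletop 399 [ 0.5092 -0.1651  0.1229] [array([ 513.4, -150.7]), array([48. , 24.6]), np.float64(74.8)]
handleall 587 [ 0.5092 -0.1627  0.1222] [array([ 509.1, -166.9]), array([13.1, 24. ]), np.float64(84.5)]
holdertop 1800 [ 0.4943 -0.2025  0.0753] [array([ 509.3, -166.7]), array([118.8,  60.6]), np.float64(84.7)]
base 976 [ 0.4809 -0.1244  0.0082] [array([ 508.8, -166.6]), array([148. ,  88.5]), np.float64(84.5)]
holder+base 2921 [ 0.4918 -0.1904  0.0747] [array([ 508.8, -166.6]), array([148. ,  88.5]), np.float64(84.5)]
```

```bash
python3 -m jog '[[100,0.065,0.038,0.1,0,0,0.551],[100,0.065,0.038,0.2,0,0,0.551],[100,0.065,0.038,0.2,0,0,0.551],[100,0.065,0.038,0.2,0,0,0.551],[100,0.065,0.038,0.3,0,0,0.551],[100,0.065,0.038,0.4,0,0,0.551],[100,0.065,0.038,0.475,0,0,0.551],[100,0.065,0.038,0.475,0,0,0.551]]'
python3 - <<'E'
from h import *
s,im=wrist(); save(im,"w2.png",s=1.5); print(s["eef_rot"], Ro.from_rotvec(s["eef_rot"]).as_matrix().round(3))
E
```

```text
clock: 1.32
tcp_pos: [0.5297, -0.1188, 0.1564]
eef_rot: [-2.64, -1.692, 0.008]
ft_force: [-0.3, -0.4, -0.3]
grip_width: 1.0
grip_force: 0.0
[-2.64047842 -1.69239586  0.00782022] [[ 0.418  0.909 -0.007]
 [ 0.909 -0.418  0.002]
 [-0.001 -0.007 -1.   ]]
```

View pics/w2.png

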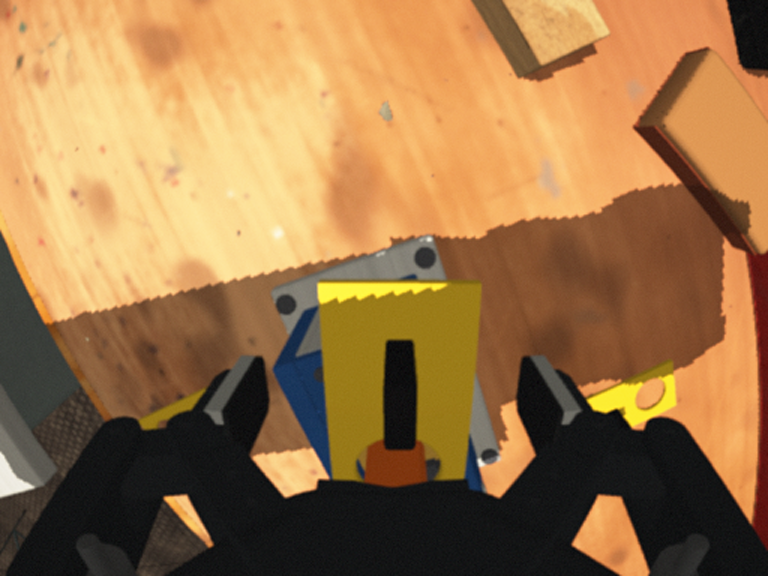

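The fin, at (400,395), is centred between the fingers and aligned with the pads. Closing.

```bash
python3 -m jog '[[60,0,0,-0.006,0,0,0],[0,0,0,-0.006,0,0,0],[0,0,0,-0.006,0,0,0],[0,0,0,-0.006,0,0,0],[0,0,0,-0.006,0,0,0],[0,0,0,-0.006,0,0,0],[0,0,0,-0.006,0,0,0],[0,0,0,-0.006,0,0,0]]' 70; python3 -c "
from rig import ctrl;print(ctrl.get_state())"
```

```text
clock: 2.03
tcp_pos: [0.5316, -0.1207, 0.1638]
eef_rot: [2.646, 1.692, 0.001]
ft_force: [-0.3, -0.4, 4.6]
grip_width: 0.1
grip_force: 69.5
{'clock': 2.0333, 'qpos': array([-2.23270455e-01,  6.68237902e-02, -1.15736060e-01,  1.38728545e+00,
        6.49156285e-05,  1.78042332e+00]), 'joint_velocities': array([-0.00094248, -0.00043002,  0.00063697, -0.00129288,  0.0010445 ,
       -0.00086859]), 'joint_efforts': array([-7.87003955e-03, -4.85266221e+01,  4.45663154e+01, -1.54367764e-01,
       -3.95922444e-02, -3.45921253e-03]), 'tcp_pos': array([ 0.53159584, -0.12068786,  0.16377582]), 'eef_rot': array([2.64615730e+00, 1.69218424e+00, 1.12145974e-03]), 'ft_force': array([-0.25448665, -0.37706776,  4.58482627]), 'torque': array([0.07828848, 0.04448911, 0.02813069]), 'grip_force': 69.49654698371887, 'grip_width': 0.10009016667462801}
```

```bash
python3 -m jog '[[0,0,0,-0.1,0,0,0],[0,0,0,-0.2,0,0,0],[0,0,0,-0.28,0,0,0],[0,0.1,-0.03,-0.28,0,0,0],[0,0.2,-0.06,-0.28,0,0,0],[0,0.3,-0.09,-0.28,0,0,0],[0,0.3,-0.09,-0.28,0,0,0],[0,0.3,-0.09,-0.28,0,0,0]]'
python3 - <<'E'
from h import *
import pickle
s,im=wrist(); pickle.dump((s,im),open("w.pkl","wb")); save(im,"w3.png",s=1.5)
P=wpts(s,im); Z=P[...,2];hsv=cv2.cvtColor(im["pixels"],cv2.COLOR_RGB2HSV); H,S,V=[hsv[...,i].astype(int) for i in range(3)]
near=np.hypot(P[...,0]-.557,P[...,1]-.161)<.09
for n,m in (("foot",(Z>.009)&(Z<.018)&(V<140)),("shaft",(Z>.03)&(Z<.1)&(S<100)),("tip",(Z>.08)&(Z<.1)&(S<100))):
    q=P[m&near]; 
    if len(q)>3: print(n,len(q),np.median(q,0).round(4),cv2.minEnclosingCircle((q[:,:2]*1000).astype(np.float32)))
m=(H>100)&(H<125)&(S>120)&(Z<.06)&(P[...,1]>.15); q=P[m]; print("screwdr",len(q), q.min(0) if len(q) else 0)
E
```

```text
clock: 2.7
tcp_pos: [0.5446, -0.0263, 0.2468]
eef_rot: [-2.644, -1.696, 0.001]
ft_force: [-0.8, -0.8, -0.7]
grip_width: 0.101
grip_force: 68.8
foot 3807 [0.552  0.1415 0.0123] ((561.914794921875, 158.80247497558594), 49.38948440551758)
shaft 99 [0.5604 0.1538 0.0409] ((561.3499145507812, 157.84585571289062), 6.435888290405273)
screwdr 0 0
```

View pics/w3.png

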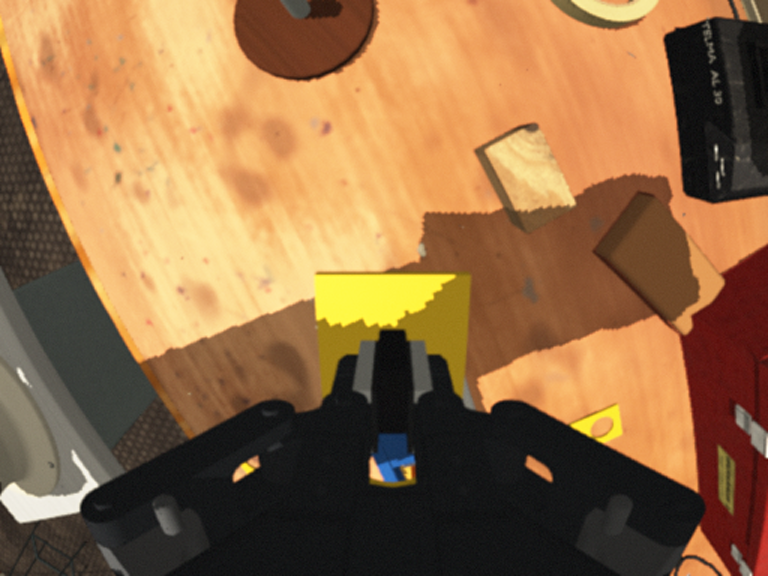

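```bash
python3 - <<'E'
from h import *
import pickle
b=pickle.load(open("im.pkl","rb"))[1]
P=pts(b)
for u,v in ((345,395),(341,430),(338,445),(333,480)): print(u,v,P[int(v/1.5),int(u/1.5)].round(3))
E
python3 -m jog '[[0,0.13,-0.04,0,0,0,0],[0,0.26,-0.08,0,0,0,0],[0,0.39,-0.12,0,0,0,0],[0,0.52,-0.16,0,0,0,0],[0,0.65,-0.19,0,0,0,0],[0,0.757,-0.217,0,0,0,0],[0,0.757,-0.217,0,0,0,0],[0,0.757,-0.217,0,0,0,0]]'
```

```text
345 395 [0.519 0.371 0.009]
341 430 [0.485 0.452 0.01 ]
338 445 [0.47  0.489 0.018]
333 480 [0.438 0.563 0.024]
clock: 3.42
tcp_pos: [0.581, 0.2064, 0.2463]
eef_rot: [-2.645, -1.695, 0.002]
ft_force: [0.8, -0.6, -0.9]
grip_width: 0.1
grip_force: 68.8
```

```bash
python3 -m jog '[[0,0,0,0.1,0,0,0],[0,0,0,0.19,0,0,0],[0,0,0,0.19,0,0,0],[0,0,0,0.19,0,0,0]]'
python3 - <<'E'
from h import *
im=ctrl.get_image("side"); save(im,"d2.png",(190,140,350,260),4)
P=pts(im); hsv=cv2.cvtColor(im["pixels"],cv2.COLOR_RGB2HSV)
m=cv2.inRange(hsv,(20,130,100),(34,255,255))>0
q=P[m&(P[...,2]>.08)&(P[...,2]<.13)&(P[...,1]>.05)]; print(len(q),q.mean(0),cv2.minAreaRect((q[:,:2]*1000).astype(np.float32)))
E
```

```text
clock: 3.75
tcp_pos: [0.5802, 0.204, 0.1894]
eef_rot: [-2.648, -1.69, 0.005]
ft_force: [0.2, -0.4, -0.2]
grip_width: 0.102
grip_force: 68.8
248 [0.5646823  0.19328942 0.10643174] ((567.187255859375, 183.66433715820312), (111.1457748413086, 57.06803894042969), 64.85856628417969)
```

View pics/d2.png

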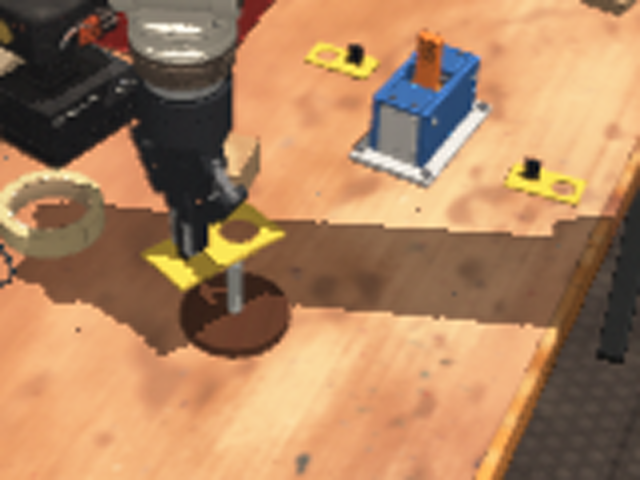

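The plate is over the peg: the hole at crop (240,230) sits just above the tip, within about 5 mm. I'll nudge it and lower.

```bash
python3 -m jog '[[0,0.012,0.002,0.05,0,0,0],[0,0.012,0.002,0.12,0,0,0],[0,0.012,0.002,0.2,0,0,0],[0,0.012,0.002,0.26,0,0,0],[0,0.012,0.002,0.29,0,0,0],[0,0.012,0.002,0.29,0,0,0],[0,0.012,0.002,0.29,0,0,0]]'
```

```text
clock: 4.38
tcp_pos: [0.5835, 0.2087, 0.1049]
eef_rot: [2.647, 1.692, 0.002]
ft_force: [0.6, -0.1, -0.7]
grip_width: 0.101
grip_force: 68.8
```

```bash
python3 -m jog '[[0,0,0,0.013,0,0,0],[0,0,0,0.013,0,0,0],[0,0,0,0.013,0,0,0],[50,0,0,0.013,0,0,0],[100,0,0,0.01,0,0,0],[100,0,0,0,0,0,0],[100,0,0,0,0,0,0],[100,0,0,0,0,0,0]]'
python3 -m jog '[[100,0,0,-0.1,0,0,0],[100,0,0,-0.24,0,0,0],[100,0,0,-0.36,0,0,0],[100,0,0,-0.5,0,0,0],[100,0,0,-0.5,0,0,0],[100,0,0,-0.5,0,0,0]]'
python3 - <<'E'
from h import *
im=ctrl.get_image("side")
P=pts(im); hsv=cv2.cvtColor(im["pixels"],cv2.COLOR_RGB2HSV)
m=cv2.inRange(hsv,(20,130,100),(34,255,255))>0
q=P[m&(P[...,2]>.005)&(P[...,2]<.13)&(P[...,1]>.05)&(abs(P[...,0]-.57)<.07)&(P[...,1]<.3)]; print(len(q),np.percentile(q,[2,50,98],axis=0),cv2.minAreaRect((q[:,:2]*1000).astype(np.float32)))
E
```

```text
clock: 5.05
tcp_pos: [0.5829, 0.2089, 0.1034]
eef_rot: [2.646, 1.693, 0.0]
ft_force: [-0.2, 0.8, -0.3]
grip_width: 0.805
grip_force: 0.0
clock: 5.55
tcp_pos: [0.5837, 0.2092, 0.2563]
eef_rot: [2.646, 1.692, 0.008]
ft_force: [-0.2, -0.1, 0.2]
grip_width: 0.995
grip_force: 0.0
264 [[0.52969473 0.13973925 0.01220927]
 [0.57114195 0.20181336 0.01763449]
 [0.61373896 0.24287189 0.02209565]] ((573.1134643554688, 185.07469177246094), (116.53750610351562, 66.08123016357422), 65.4939193725586)
```

The plate lies flat on the foot. Next, the block: I'll return to the holder and turn the tool so that it closes along the holder's y.

```bash
python3 -m jog '[[100,-0.13,0.03,0,0,0,-0.15],[100,-0.26,0.06,0,0,0,-0.3],[100,-0.39,0.09,0,0,0,-0.45],[100,-0.52,0.12,0,0,0,-0.6],[100,-0.65,0.15,0,0,0,-0.75],[100,-0.78,0.18,0,0,0,-0.9],[100,-0.9,0.2,0,0,0,-1],[100,-0.9,0.2,0,0,0,-1]]'
python3 -m jog '[[100,0,0,0,0,0,-0.15],[100,0,0,0,0,0,-0.3],[100,0,0,0,0,0,-0.45],[100,0,0,0,0,0,-0.6],[100,0,0,0,0,0,-0.75],[100,0,0,0,0,0,-0.9],[100,0,0,0,0,0,-1],[100,0,0,0,0,0,-1]]'
cat > go.py <<'E'
from h import *
import sys
def plan(x,y,ang=84.5,up=None):
    s=ctrl.get_state(); R=Ro.from_rotvec(s["eef_rot"]).as_matrix()
    d=np.array([x,y,s["tcp_pos"][2]])-s["tcp_pos"]
    c=np.degrees(np.arctan2(R[1,1],R[0,1]))
    print("shift share",(R.T@d/.3).round(3),"closing ang",c.round(2),"rz share",(-((ang-c+90)%180-90)/45).round(3),"tcp",s["tcp_pos"].round(4),"q",s["qpos"].round(2),"z dev",R[:,2].round(3))
E
python3 -c "
from go import *
plan(.509,-.1667)"
```

```text
clock: 6.27
tcp_pos: [0.522, -0.0664, 0.2515]
eef_rot: [-1.793, -2.577, 0.004]
ft_force: [0.7, -0.1, 0.3]
grip_width: 1.001
grip_force: 0.0
clock: 6.93
tcp_pos: [0.5237, -0.0611, 0.2514]
eef_rot: [-0.669, -3.067, 0.0]
ft_force: [0.7, 0.3, -0.7]
grip_width: 1.001
grip_force: 0.0
shift share [-0.102 -0.34   0.   ] closing ang 65.39 rz share -0.425 tcp [ 0.5237 -0.0611  0.2514] q [-0.12  0.02  0.01  1.56  0.    0.31] z dev [-0.003  0.    -1.   ]
```

```bash
python3 -m jog '[[100,-0.04,-0.13,0,0,0,-0.15],[100,-0.07,-0.26,0,0,0,-0.3],[100,-0.102,-0.34,0,0,0,-0.425],[100,-0.102,-0.34,0,0,0,-0.425],[100,-0.102,-0.34,0,0,0,-0.425],[100,-0.102,-0.34,0,0,0,-0.425]]'
python3 - <<'E'
from go import *
s,im=wrist(); save(im,"w4.png",s=1.5); P=wpts(s,im); Z=P[...,2]
hsv=cv2.cvtColor(im["pixels"],cv2.COLOR_RGB2HSV); H,S,V=[hsv[...,i].astype(int) for i in range(3)]
near=np.hypot(P[...,0]-.509,P[...,1]+.167)<.1
def rep(name,m):
    q=P[m&near]; 
    if len(q)<4: print(name,len(q)); return
    print(name,len(q),np.median(q,0).round(4),[np.round(x,1) for x in cv2.minAreaRect((q[:,:2]*1000).astype(np.float32))])
o=(H<20)&(S>150)
rep("htop",o&(Z>.115)&(Z<.135)); rep("hall",o&(Z>.07)&(Z<.135))
for a in (.07,.085,.1,.11): rep(a,o&(Z>a)&(Z<a+.012))
rep("holder",(H>100)&(H<125)&(S>120)&(Z>.07)&(Z<.08))
rep("base",(Z>.003)&(Z<.016)&(S<60)&(V>100))
plan(.509,-.1667)
E
```

```text
clock: 7.43
tcp_pos: [0.5089, -0.1664, 0.2523]
eef_rot: [-0.162, -3.136, -0.001]
ft_force: [-0.2, 0.5, -0.3]
grip_width: 0.998
grip_force: 0.0
htop 556 [ 0.5068 -0.1673  0.1231] [array([ 508.7, -167.6]), array([12.2, 23.9]), np.float64(84.1)]
hall 780 [ 0.502  -0.167   0.1227] [array([ 508.6, -167.1]), array([12.7, 23.8]), np.float64(86.5)]
0.07 53 [ 0.4975 -0.1662  0.0766] [array([ 497.9, -166.2]), array([12. ,  1.9]), np.float64(82.6)]
0.085 59 [ 0.4974 -0.1662  0.0907] [array([ 497.5, -166.3]), array([11.4,  1. ]), np.float64(85.5)]
0.1 72 [ 0.4974 -0.1661  0.1062] [array([ 498.1, -165.8]), array([12.5,  3.7]), np.float64(72.4)]
0.11 106 [ 0.4975 -0.1664  0.1182] [array([ 508.7, -167.6]), array([12.2, 24.1]), np.float64(83.8)]
holder 6748 [ 0.5053 -0.1643  0.0752] [array([ 508.4, -167.5]), array([118.2,  61.7]), np.float64(84.6)]
base 1880 [ 0.4717 -0.1602  0.0082] [array([ 475.3, -164.1]), array([149.3,  23.7]), np.float64(84.1)]
shift share [-0.    -0.002 -0.   ] closing ang 84.18 rz share -0.007 tcp [ 0.509  -0.1661  0.2526] q [-0.32  0.04  0.03  1.56  0.   -0.21] z dev [-0.001  0.001 -1.   ]
```

View pics/w4.png

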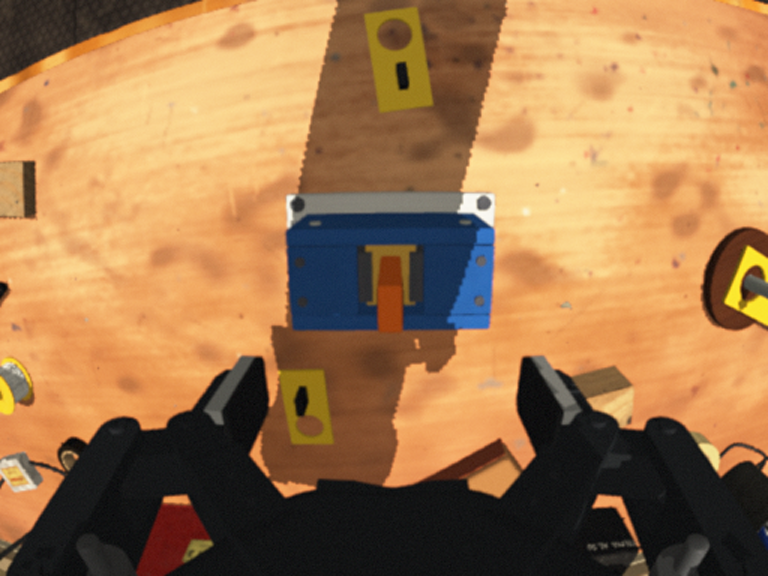

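The handle, at (390,295), is centred between the fingers, and the holder is square to the tool. The peg with its hung plate is at (745,280). Descend and grip.

```bash
python3 -m jog '[[100,0,-0.002,0.1,0,0,0],[100,0,-0.002,0.2,0,0,0],[100,0,-0.002,0.288,0,0,0],[100,0,-0.002,0.288,0,0,0],[0,0,-0.002,0.288,0,0,0],[0,0,-0.002,0.288,0,0,0],[0,0,-0.002,0.288,0,0,0],[0,0,-0.002,0.288,0,0,0]]' 100
python3 -m jog '[[0,0,0,0,0,0,0],[0,0,0,0,0,0,0],[0,0,0,0,0,0,0],[0,0,0,0,0,0,0]]'; python3 -c "
from go import *
plan(.509,-.1667)"
```

```text
clock: 8.15
tcp_pos: [0.5098, -0.1674, 0.1687]
eef_rot: [0.155, 3.135, -0.001]
ft_force: [-0.1, -0.4, -0.0]
grip_width: 0.455
grip_force: 0.0
clock: 8.48
tcp_pos: [0.5093, -0.1675, 0.1678]
eef_rot: [0.156, 3.136, -0.001]
ft_force: [-0.6, 1.2, 6.1]
grip_width: 0.123
grip_force: 97.5
shift share [ 0.001  0.003 -0.   ] closing ang 84.32 rz share -0.004 tcp [ 0.5093 -0.1675  0.1678] q [-0.32  0.04 -0.13  1.39  0.   -0.22] z dev [ 0.001 -0.    -1.   ]
```

```bash
python3 -m jog '[[0,0,0.025,0.001,0.067,0,0],[0,0,0.05,0.003,0.133,0,0],[0,0,0.062,0.004,0.167,0,0],[0,0,0.075,0.006,0.2,0,0],[0,0,0.087,0.008,0.233,0,0],[0,0,0.099,0.01,0.267,0,0],[0,0,0.099,0.01,0.267,0,0],[0,0,0.099,0.01,0.267,0,0]]'; python3 -c "
from go import *
plan(.509,-.1667)"
```

```text
clock: 9.15
tcp_pos: [0.5122, -0.1383, 0.1645]
eef_rot: [-0.154, -3.111, 0.33]
ft_force: [0.0, -4.1, 4.7]
grip_width: 0.121
grip_force: 97.6
shift share [ 0.001 -0.093  0.02 ] closing ang 84.33 rz share -0.004 tcp [ 0.5122 -0.1383  0.1645] q [-0.18  0.01 -0.18  1.36 -0.21 -0.08] z dev [-0.019 -0.209 -0.978]
```

```bash
python3 -m jog '[[0,0,-0.05,0.003,-0.133,0,0],[0,0,-0.099,0.01,-0.267,0,0],[0,0,-0.123,0.016,-0.333,0,0],[0,0,-0.147,0.023,-0.4,0,0],[0,0,-0.171,0.032,-0.467,0,0],[0,0,-0.194,0.041,-0.533,0,0],[0,0,-0.194,0.041,-0.533,0,0],[0,0,-0.194,0.041,-0.533,0,0]]'; python3 -c "
from go import *
plan(.509,-.1667)"
```

```text
clock: 9.82
tcp_pos: [0.5063, -0.1972, 0.1645]
eef_rot: [0.156, 3.108, 0.332]
ft_force: [1.1, 4.0, 5.7]
grip_width: 0.126
grip_force: 99.3
shift share [0.001 0.1   0.022] closing ang 84.26 rz share -0.005 tcp [ 0.5063 -0.1972  0.1645] q [-0.45  0.12 -0.07  1.46  0.2  -0.36] z dev [ 0.022  0.21  -0.977]
```

```bash
python3 -m jog '[[0,0,0.05,0.003,0.133,0,0],[0,0,0.099,0.01,0.267,0,0],[0,0,0.099,0.01,0.267,0,0],[0,0,0.099,0.01,0.267,0,0]]'; python3 -c "
from go import *
plan(.509,-.1667)"; python3 -m jog '[[0,0,0,-0.01,0,0,0],[0,0,0,-0.02,0,0,0],[0,0,0,-0.02,0,0,0],[0,0,0,-0.02,0,0,0]]'
```

```text
clock: 10.15
tcp_pos: [0.5094, -0.1665, 0.1678]
eef_rot: [0.151, 3.136, -0.001]
ft_force: [0.6, -0.2, 4.9]
grip_width: 0.12
grip_force: 99.7
shift share [ 0.001 -0.001 -0.   ] closing ang 84.48 rz share -0.001 tcp [ 0.5094 -0.1665  0.1678] q [-0.32  0.04 -0.13  1.39  0.   -0.22] z dev [ 0.002 -0.    -1.   ]
clock: 10.48
tcp_pos: [0.5088, -0.1682, 0.1727]
eef_rot: [-0.157, -3.137, -0.0]
ft_force: [-0.1, 0.4, -2.4]
grip_width: 0.123
grip_force: 98.5
```

Both jaws have given way: the block has lifted 5 mm and the wrist carries only its weight. Draw it up.

```bash
python3 -m jog '[[0,0,0,-0.04,0,0,0],[0,0,0,-0.08,0,0,0],[0,0,0,-0.12,0,0,0],[0,0,0,-0.16,0,0,0],[0,0,0,-0.2,0,0,0],[0,0,0,-0.24,0,0,0],[0,0,0,-0.28,0,0,0],[0,0,0,-0.28,0,0,0]]'
python3 -m jog '[[0,0,0,0,0,0,0],[0,0,0,0,0,0,0],[0,0,0,0,0,0,0],[0,0,0,0,0,0,0]]'
python3 - <<'E'
from h import *
im=ctrl.get_image("side"); save(im,"d3.png",(190,110,350,260),4)
P=pts(im);hsv=cv2.cvtColor(im["pixels"],cv2.COLOR_RGB2HSV)
m=(np.hypot(P[...,0]-.509,P[...,1]+.167)<.03)&(P[...,2]>.08)&(P[...,2]<.16)&(hsv[...,0]<35)&(hsv[...,1]>60)
q=P[m];print(len(q),q.min(0),q.max(0))
E
```

```text
clock: 11.15
tcp_pos: [0.5096, -0.1676, 0.2603]
eef_rot: [0.155, 3.134, -0.003]
ft_force: [-0.0, -1.2, -2.7]
grip_width: 0.127
grip_force: 98.7
clock: 11.48
tcp_pos: [0.5088, -0.1673, 0.2563]
eef_rot: [-0.155, -3.136, 0.001]
ft_force: [-0.2, 0.0, -2.7]
grip_width: 0.122
grip_force: 98.7
152 [ 0.48345609 -0.17970511  0.1018451 ] [ 0.52756958 -0.14437796  0.15973328]
```

View pics/d3.png

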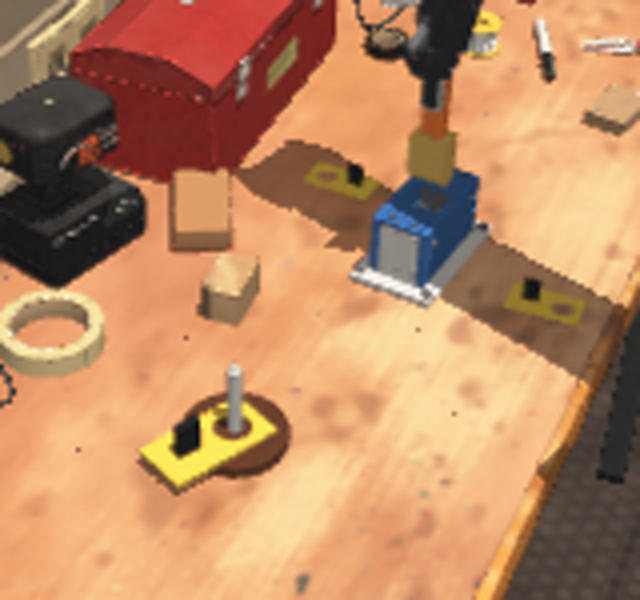

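The picture shows the block held upright at (432,155) with its foot about 2 cm clear of the holder. The plate lies flat on the peg's foot at (210,440), with the peg through its hole, and the bystanders have not moved. Handing in.

```bash
python3 -c "
from rig import ctrl
print(ctrl.sign_off())"
```

```text
the job is handed in; nothing more can be done
None
```

I handed the job in at about 11.5 s: the plate hangs flat on the peg's foot, and the block was rocked free and is held upright about 2 cm above the holder; sign-off returned no verdict.

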